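# Seat the bronze blank in the embossing die

### The arm

A 6-joint arm with a two-finger parallel gripper is mounted at the origin on the work surface. World frame = base frame: x ahead of the robot, y to its left, z up, the work surface at z = 0. Lengths are in m, angles in rad, forces in N, time in s.
With the tool pointing down it reaches from about 0.225 to 0.875 m from the base axis. Payload 3.4 kg.
Tool frame: the origin (TCP) lies at the very end of the fingers, on their centre line; the grasp point (between the pads) lies 19 mm behind it; z points along the fingers, y is the direction in which the jaws open and shut (so a half turn about z gives the same grasp; the last joint's range is limited). The gripper opens to 85 mm and grips with 20 to 120 N. Pads are 22 mm wide; open, the fingers measure 114 mm over their backs; the gripper's body (76 mm by 85 mm) begins 54 mm behind the grasp point. The pads swing forward as they close: fully open they stand 13 mm farther back than shut.
Start: joints at [-0.121, 0.276, 1.505, -0, 1.361, -0.121], TCP at [0.575, -0, 0.231] pointing down, gripper open.
Joint ranges: [-2.89, 2.89], [-0.75, 2.08], [0.22, 2.7], [-1.18, 4.32], [0.11, 2.71], [-2.7, 2.7]. Speed limits (rad/s): [2.57, 2.57, 3.14, 3.14, 3.14, 3.14].

### API

Orientations are given as a unit quaternion [w, x, y, z].
In Python, from rig import manip gives the robot as it stands. The module is installed in compiled form; this text tells all that it offers.
- The arm moves only by the tool carry_out, never from a script. Its argument "moves" is one flat list of numbers, 5 for each row, row after row: the opening in per cent of the stroke, from 0 (shut) to 100 (fully open), then the shift along the world's x, y, z in cm, then the turn about the world's z in rad. A call has exactly 10 rows; each row shifts and turns the commanded pose from where the row before left it; what a row does not reach is not made up. A row lasts 1/10 s, in which the tool goes at most 50 mm and 8.59 degrees, less where a joint would pass 70% of its speed; a pose out of reach is approached as far as the arm can. A call is refused whole if a number of a shift passes 5 or a number of a turn 0.15, either way. A call with a gripper value outside its range is refused whole. The fingers move at their own pace and stop on an object; "squeeze" is the grip in N (left out, the last holds). Time passes only in rows, so rows that do not move let the fingers close, or fill a call up. It gives the time, the measured TCP pose, the force and the opening at its end, in the units of the state.
- manip.get_state(): the state, without advancing time (a new reading comes with each control period).
- manip.get_image(name): name is "scene" or "side" or "wrist"; returns the picture (480x640x3 uint8, red, green, blue); there is no depth.
- manip.camera_info(name): a dict with "fov_y" (degrees; the focal length in pixels is half the picture's height over the tangent of half this angle, whatever the lens; pixels are square), "cx", "cy" (the principal point, pixels), "dist" ([k1, k2, p1, p2, k3] as OpenCV has them; the pictures are not rectified), "rvec" (rotation vector, rad) and "tvec" (3), from world to camera coordinates, as OpenCV has them; the wrist camera has in their place "hand_eye" (4x4, takes a point from camera to tool coordinates, whose origin is the TCP and whose axes are the flange's). Camera axes: x right, y down, z forward; pixel columns grow to the right and rows downward; lengths in m; the calibration is good to about 2 mm. A picture is of the moment at which its call begins: read the wrist's pose just before it. camera_info takes no time and is no camera call.
- manip.sign_off(): hands the job in, once; it reports no verdict.
The state is a dict: "clock": time; "qpos": joint angles; "qd": joint speeds; "effort": joint torques, N m; "position": TCP position; "ee_rot": TCP orientation; "contact_force": force on the tool from outside, world axes, zero at the start; "moment": the same for the moment, N m; "width": finger opening in m.
Only numpy, scipy, OpenCV 4.12 (cv2) and the standard library are available. Lean on these libraries where they do the work, as an engineer would, in place of code of your own. Each camera call takes 0.05 s, during which the arm holds its last target. There are 200 camera calls.

### The job

Slide the square bronze blank off the plain infeed plate and along the back fence to the embossing die beside it, feel out where the matching square cavity lies, let the blank into it and press it gently down with its pad until it sits fully home, flush with the die's face all round. Leave the bottle, the bowl and the brush where they are.

Things in the scene. Friction and masses are not known exactly. Their poses are not given: they have to be found in the camera images.
- bed: Fixed steel bed plate, 215 x 320 x 10 mm, carrying two steel modules side by side along its y axis and an aluminium back fence. Origin on the bench midway between the modules; x points from the open near side to the fence, y along the fence. The modules' tops form one level sliding surface 50 mm above the bench, from x = -120 mm to the fence and y = -150 to +150 mm.
- fence (a point): Foot of the middle of the fence's near face, on the sliding surface: 48.5 mm in +x of the bed's origin. The face runs 148 mm along the bed's y to either side; the fence is 21.5 mm thick and stands 14 mm above the sliding surface. There is no end stop along y. A blank against the fence is right in x for the cavity, whose far wall is 1.5 mm behind this face.
- die: Fixed steel die module, 195 (x) x 150 (y) x 40 mm, on the bed's +y or -y side. Origin at its underside (10 mm above the bench), 75 mm from the bed's middle. In its top a 144 mm (y) steel insert with a 100 x 100 mm square cavity, axes as the bed's, is clamped firmly at an unmeasured place: cavity centre at x = 0, up to 8 mm either way in y from this origin. Gaps beside the insert: 0 to 11 mm.
- pad (a joint): The 98 mm square dark pad filling the insert's cavity. 0: up, level with the sliding surface, so a blank slides over it; 0.0077 (m): fully down, cavity 8 mm deep. It moves straight down when pressed with some 4 to 13 N including the blank's weight and stays where it is left; a blank pressed while partly over it dips in with one edge and can be pushed on until it drops in.
- infeed: Fixed plain steel infeed module without a cavity, 195 x 150 x 40 mm, on the bed beside the die. Origin at its underside, 75 mm from the bed's middle along y.
- blank: Loose square bronze (yellow metal) blank, 96 x 96 x 8 mm, about 0.6 kg, lying flat and turned somewhat on the infeed module: 2 mm play per side in the cavity. Too wide to grip; push it gently by its 8 mm high edges. Origin at the centre of its underside, x and y along its sides.
- blank_top (a point): Centre of the blank's top face.
- bottle: Bystander: amber glass bottle with a blue cap, 68 mm across, 150 mm high, standing on the bench; origin at the centre of its foot.
- bowl: Bystander: steel bowl, 170 mm across, 60 mm high; origin at the centre of its foot.
- brush: Bystander: a brush lying on the bench beyond the fixture; origin at its middle, underneath.
There are look-alikes about, which are no part of the job. There is more than one size of the blank; the one meant has the size given above.

How it is judged:
By the outcome, as a careful person would: the job done as asked, in the order asked, and still so for the second after the job is handed in, with the robot touching nothing.
It also fails if it takes over 72 s, if anything falls off the work surface, if the arm or the gripper's body presses on something with over 40 N, if the wrist force passes 120 N, or if a joint passes its speed limit or range.

## Working session

There is one attempt and no reset: what is moved stays moved. The work goes in short steps, Python scripts to look and compute and a tool call to move; the robot and the scene stay as the last step left them, time stands still between calls to the robot, and variables do not carry over. Pictures are saved under pics/ and viewed, about 8 in all and at most 12, crops included, and the job is handed in when it is done.

Besides the shell and the picture viewer there is one more tool, called after "Emit:" as name(argument=value, ...), one argument or row to a line, values as JSON. carry_out: Moves the arm, as the interface text tells. Its arguments: {"type":"object","properties":{"moves":{"type":"array","items":{"type":"number"}},"squeeze":{"type":"number"}},"required":["moves"]}

```bash
mkdir -p pics
python3 - <<'E'
from rig import manip
import cv2,json
s=manip.get_state();print(s)
for n in("scene","side","wrist"):
    print(n,manip.camera_info(n))
    cv2.imwrite(f"pics/{n}0.png",manip.get_image(n)[:,:,::-1])
E
```

```text
{'clock': 0.0, 'qpos': array([-1.20986933e-01,  2.76589656e-01,  1.50615450e+00, -1.50641304e-05,
        1.36068072e+00, -1.20993193e-01]), 'qd': array([ 0.00039619,  0.00072679,  0.00056717,  0.0012977 , -0.00048209,
       -0.00061715]), 'effort': array([ 6.20495921e-04, -4.16768074e+01, -2.45808578e+01, -1.52056768e-04,
        1.11346930e-02,  1.69860516e-05]), 'position': array([5.74466255e-01, 6.16076558e-05, 2.30434236e-01]), 'ee_rot': array([-7.16695265e-04,  7.07103156e-01,  7.07109813e-01, -5.70665272e-04]), 'contact_force': array([0.44340767, 0.14183675, 0.49497804]), 'moment': array([ 0.0239011 ,  0.01555746, -0.02791817]), 'width': 0.08521350626672942}
scene {'fov_y': 42.06370178751017, 'cx': 320.2499702013897, 'cy': 228.89157606420574, 'dist': array([-0.16683351,  0.        ,  0.        ,  0.        ,  0.        ]), 'rvec': array([ 1.77779757,  1.62511849, -0.71405065]), 'tvec': array([-0.03857398, -0.32061399,  1.83826244])}
side {'fov_y': 47.19214782126511, 'cx': 331.3762796979056, 'cy': 240.87949378539903, 'dist': array([-0.02889535,  0.        ,  0.        ,  0.        ,  0.        ]), 'rvec': array([ 2.1548696 , -0.29374355,  0.15120772]), 'tvec': array([-0.53959008,  0.13213839,  1.12932689])}
wrist {'fov_y': 69.42210388832811, 'cx': 317.7958909051532, 'cy': 243.10688487804293, 'dist': array([-0.0238484,  0.       ,  0.       ,  0.       ,  0.       ]), 'hand_eye': array([[ 4.94975009e-04, -9.58522560e-01, -2.85016241e-01,
         7.18849135e-02],
       [ 9.99999720e-01,  3.14518854e-04,  6.78913778e-04,
         4.98730963e-04],
       [-5.61111191e-04, -2.85016497e-01,  9.58522447e-01,
        -1.40736829e-01],
       [ 0.00000000e+00,  0.00000000e+00,  0.00000000e+00,
         1.00000000e+00]])}
```

View pics/scene0.png

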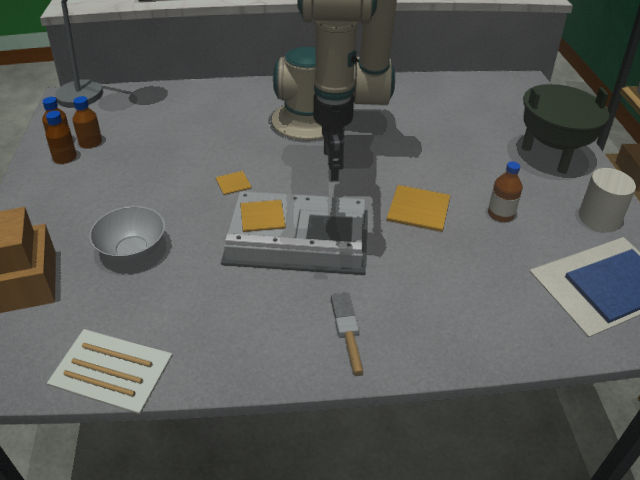

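View pics/wrist0.png

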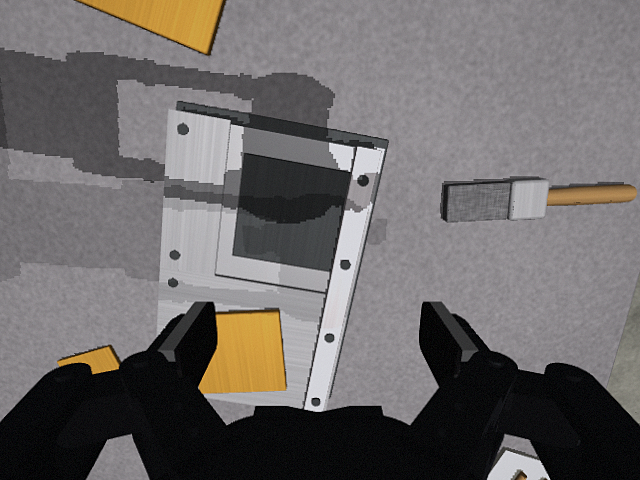

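The scene view shows the bed (220–370, 190–270) with the fence on the far (+x) side. The mid-sized blank is on the −y module at (262,215) and the die is on the +y side, with the pad at (332,228). The two look-alikes lie on the bench. In the wrist view the pad's corners are about (243,154), (351,172), (330,271) and (233,255), and the blank is partly hidden at (245,350). I'll shift the camera so it sees both.

Emit:
carry_out(
  moves=[60,0,-1,0.6,0,60,0,-1,0.6,0,60,0,-1,0.6,0,60,0,-1,0.6,0,60,0,-1,0.6,0,60,0,-1,0.6,0,60,0,-1,0.6,0,60,0,-1,0.6,0,60,0,-1,0.6,0,60,0,0,0,0],
)

```text
clock: 1.15
position: [0.5756, -0.0916, 0.2863]
ee_rot: [0.001, 0.708, 0.707, 0.0]
contact_force: [0.0, 0.5, 0.0]
width: 0.0514
```

```bash
cat > h.py <<'E'
from rig import manip
import numpy as np,cv2
from scipy.spatial.transform import Rotation as R
def cam(name,s=None):
    c=manip.camera_info(name);f=240/np.tan(np.radians(c['fov_y']/2))
    K=np.array([[f,0,c['cx']],[0,f,c['cy']],[0,0,1.]])
    if name=='wrist':
        s=s or manip.get_state();T=np.eye(4);T[:3,:3]=R.from_quat(np.roll(s['ee_rot'],-1)).as_matrix();T[:3,3]=s['position']
        M=np.linalg.inv(T@c['hand_eye'])
    else:
        M=np.eye(4);M[:3,:3]=cv2.Rodrigues(c['rvec'])[0];M[:3,3]=c['tvec']
    return K,c['dist'],M
def topl(px,z,C):
    K,d,M=C;u=cv2.undistortPoints(np.array(px,float).reshape(-1,1,2),K,d).reshape(-1,2)
    r=np.c_[u,np.ones(len(u))]@M[:3,:3];o=-M[:3,:3].T@M[:3,3]
    return o+r*((z-o[2])/r[:,2])[:,None]
def proj(P,C):
    K,d,M=C;return cv2.projectPoints(np.array(P,float).reshape(-1,1,3),cv2.Rodrigues(M[:3,:3])[0],M[:3,3],K,d)[0].reshape(-1,2)
E
python3 - <<'E'
from h import *
import pickle
s=manip.get_state();im=manip.get_image('wrist');pickle.dump(s,open('s1.pkl','wb'))
print(s['position'],s['contact_force'],s['width'])
cv2.imwrite('pics/w1.png',im[:,:,::-1])
cv2.imwrite('pics/w1z.png',cv2.resize(im[40:400,130:530,::-1],None,fx=1.6,fy=1.6,interpolation=cv2.INTER_CUBIC))
E
```

```text
[ 0.5755701  -0.09161601  0.2862989 ] [0.0216019  0.52093203 0.02943699] 0.051447578192867174
```

View pics/w1z.png

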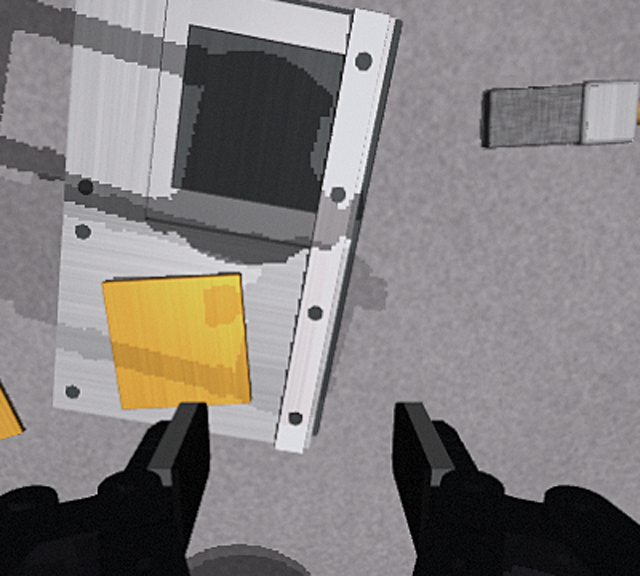

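The crop shows the blank's corners at about (103,281), (240,273), (251,402) and (121,409). The pad's corners are (189,25), (345,54), (321,214) and (172,187), and the fence's near face runs (353,12)–(275,443).

Run:
```python
from h import *
import pickle
s=pickle.load(open('s1.pkl','rb'));C=cam('wrist',s)
o=lambda p:np.array(p,float)/1.6+[130,40]
b=topl(o([(103,281),(240,273),(251,402),(121,409)]),.058,C)[:,:2]
p=topl(o([(189,25),(345,54),(321,214),(172,187)]),.05,C)[:,:2]
f=topl(o([(353,12),(275,443)]),.064,C)[:,:2]
f0=topl(o([(353,12),(275,443)]),.05,C)[:,:2]
ins=topl(o([(147,218),(308,247)]),.05,C)[:,:2]
cor=topl(o([(54,405),(275,442)]),.05,C)[:,:2]
for n,q in(('blank',b),('pad',p)):
    print(n,q.round(4).tolist(),'c',q.mean(0).round(4),'sides',[round(float(np.linalg.norm(q[i]-q[i-1])),4) for i in range(4)],'ang',[round(float(np.degrees(np.arctan2(*(q[i]-q[i-1])[::-1]))),1) for i in range(4)])
for n,q in(('fence64',f),('fence50',f0),('insert-edge',ins),('infeed end',cor)):print(n,q.round(4).tolist(),np.degrees(np.arctan2(*(q[1]-q[0])[::-1])).round(2),np.linalg.norm(q[1]-q[0]).round(4))
```

```text
blank [[0.4424, -0.0983], [0.5359, -0.093], [0.5408, -0.1879], [0.4457, -0.1934]] c [ 0.4912 -0.1432] sides [0.0952, 0.0936, 0.0951, 0.0952] ang [92.0, 3.2, -87.0, -176.7]
pad [[0.5083, 0.0605], [0.6046, 0.0439], [0.5905, -0.0545], [0.4918, -0.0367]] c [0.5488 0.0033] sides [0.0986, 0.0977, 0.0994, 0.1004] ang [80.3, -9.8, -98.1, 169.8]
fence64 [[0.6078, 0.0644], [0.558, -0.2179]] -100.01 0.2866
fence50 [[0.609, 0.0676], [0.5573, -0.2255]] -100.01 0.2977
insert-edge [[0.4736, -0.0569], [0.5819, -0.0767]] -10.36 0.1101
infeed end [[0.393, -0.194], [0.5573, -0.2247]] -10.58 0.1671
```

Everything fits the given sizes:

| Item | Measured |
|---|---|
| Bed yaw | −10° |
| Cavity centre | (0.549, 0.003) |
| Fence, from the cavity centre | 47.5 mm (should be 48.5) |
| Blank sides | 95 mm |
| Blank centre, bed axes, from the cavity | (−31, −154) mm |
| Blank turn relative to the bed | +13° |

Next I go to the blank's near side with the jaws along the fence.

Emit:
carry_out(
  moves=[60,-1.6,-0.4,-1.8,0.14,60,-1.6,-0.4,-1.8,0.14,60,-1.6,-0.4,-1.8,0.14,60,-1.6,-0.4,-1.8,0.14,60,-1.6,-0.4,-1.8,0.14,60,-1.6,-0.4,-1.8,0.14,60,-1.6,-0.4,-1.8,0.14,60,-1.6,-0.4,-1.8,0.14,60,-1.6,-0.4,-1.8,0.14,60,-1.5,-0.2,-1.8,0.136],
)

```text
clock: 2.2
position: [0.4152, -0.1276, 0.1046]
ee_rot: [-0.0, 0.084, 0.996, 0.0]
contact_force: [-0.5, -0.2, 0.4]
width: 0.0514
```

Emit:
carry_out(
  moves=[60,0,0,-1.5,0,60,0,0,-1.5,0,60,0,0,-0.5,0,60,0,0,-0.3,0,60,0,0,-0.2,0,60,0,0,-0.2,0,60,0,0,-0.1,0,60,0,0,-0.1,0,60,0,0,0,0,60,0,0,0,0],
)

```text
clock: 3.2
position: [0.4161, -0.1281, 0.0614]
ee_rot: [0.0, 0.087, 0.996, -0.0]
contact_force: [0.7, -0.5, -0.4]
width: 0.0514
```

```bash
cat >> h.py <<'E'
P=np.array([.5488,.0033]);a=np.radians(-10);EX=np.array([np.cos(a),np.sin(a)]);EY=np.array([-EX[1],EX[0]])
def uv(xy): d=np.array(xy[:2])-P; return np.round([d@EX*1e3,d@EY*1e3],1)
def xy(u,v): return P+(u*EX+v*EY)/1e3
def st():
    s=manip.get_state();r=R.from_quat(np.roll(s['ee_rot'],-1)).as_matrix()
    f=s['contact_force'];print('t',round(s['clock'],2),'pos',s['position'].round(4),'uv',uv(s['position']),'jaw',np.degrees(np.arctan2(r[1,1],r[0,1])).round(1),'F',f.round(1),'Fuv',round(f[:2]@EX,1),round(f[:2]@EY,1),'M',s['moment'].round(2),'w',round(s['width'],4));return s
E
python3 -c "
from h import *
s=st();im=manip.get_image('side');cv2.imwrite('pics/s2.png',cv2.resize(im[100:440,160:560,::-1],None,fx=1.6,fy=1.6));cv2.imwrite('pics/s2f.png',im[:,:,::-1]);print(proj([s['position']],cam('side')))"
```

```text
t 3.2 pos [ 0.4161 -0.1281  0.0614] uv [-107.9 -152.4] jaw 80.0 F [ 0.7 -0.5 -0.4] Fuv 0.8 -0.4 M [-0.08 -0.05  0.01] w 0.0514
[[278.36572708 285.27523288]]
```

Emit:
carry_out(
  moves=[60,0,0,-0.2,0,60,0,0,-0.2,0,60,0,0,-0.1,0,60,0,0,-0.1,0,60,0,0,-0.1,0,60,0,0,-0.1,0,60,0,0,0,0,60,0,0,0,0,60,0,0,0,0,60,0,0,0,0],
)

```text
clock: 4.25
position: [0.4161, -0.128, 0.0534]
ee_rot: [0.0, 0.087, 0.996, 0.0]
contact_force: [0.1, -0.1, -0.3]
width: 0.051
```

```bash
python3 -c "
from h import *
s=st();im=manip.get_image('side');u,v=proj([s['position']],cam('side'))[0].astype(int);print(u,v);cv2.imwrite('pics/s3.png',cv2.resize(im[max(v-110,0):v+70,max(u-100,0):u+160,::-1],None,fx=3,fy=3,interpolation=cv2.INTER_CUBIC))"
```

```text
t 4.25 pos [ 0.4161 -0.128   0.0534] uv [-107.9 -152.4] jaw 80.0 F [ 0.1 -0.1 -0.3] Fuv 0.1 -0.1 M [-0.03 -0.06  0.01] w 0.051
278 288
```

View pics/s3.png

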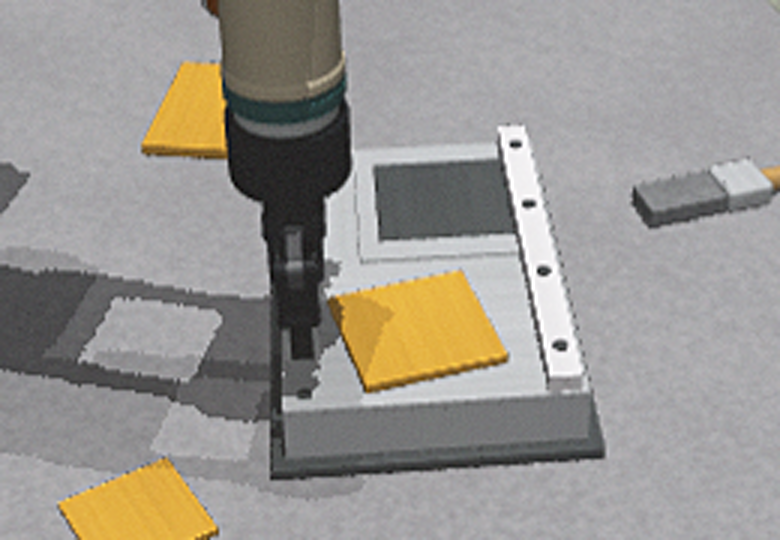

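The side view shows the fingers at (290,355), clear of the blank's near corner at (332,300) and not yet touching the surface. I'll go on down until they touch.

Emit:
carry_out(
  moves=[60,0,0,-0.1,0,60,0,0,-0.1,0,60,0,0,-0.1,0,60,0,0,0,0,60,0,0,0,0,60,0,0,0,0,60,0,0,0,0,60,0,0,0,0,60,0,0,0,0,60,0,0,0,0],
)

```text
clock: 5.3
position: [0.416, -0.128, 0.0504]
ee_rot: [0.0, 0.087, 0.996, 0.0]
contact_force: [0.3, -1.1, 0.7]
width: 0.0508
```

Emit:
carry_out(
  moves=[60,0,0,-0.1,0,60,0,0,0,0,60,0,0,-0.1,0,60,0,0,0,0,60,0,0,-0.1,0,60,0,0,0,0,60,0,0,0,0,60,0,0,0,0,60,0,0,0,0,60,0,0,0,0],
)

```text
clock: 6.3
position: [0.4161, -0.128, 0.0474]
ee_rot: [0.0, 0.087, 0.996, 0.0]
contact_force: [-0.3, 0.2, 1.3]
width: 0.0514
```

Emit:
carry_out(
  moves=[60,0,0,-0.1,0,60,0,0,0,0,60,0,0,0,0,60,0,0,0,0,60,0,0,0,0,60,0,0,0,0,60,0,0,0,0,60,0,0,0,0,60,0,0,0,0,60,0,0,0,0],
)

```text
clock: 7.3
position: [0.4161, -0.1281, 0.0467]
ee_rot: [0.0, 0.087, 0.996, -0.0]
contact_force: [-0.6, -0.2, 5.3]
width: 0.0512
```

Touch at TCP z ≈ 47.2 mm. I lift 3 mm and push the blank towards the fence.

Emit:
carry_out(
  moves=[60,0,0,0.3,0,60,0.44,-0.08,0,0,60,0.44,-0.08,0,0,60,0.44,-0.08,0,0,60,0.44,-0.08,0,0,60,0.44,-0.08,0,0,60,0.44,-0.08,0,0,60,0.44,-0.08,0,0,60,0.44,-0.08,0,0,60,0.44,-0.08,0,0],
)

```text
clock: 8.3
position: [0.4561, -0.1354, 0.0493]
ee_rot: [0.0, 0.087, 0.996, -0.0]
contact_force: [-3.7, 0.4, -0.3]
width: 0.0515
```

Emit:
carry_out(
  moves=[60,0.2,-0.035,0,0,60,0.2,-0.035,0,0,60,0.1,-0.02,0,0,60,0.1,-0.02,0,0,60,0,0,0,0,60,0,0,0,0,60,0,0,0,0,60,0,0,0,0,60,0,0,0,0,60,0,0,0,0],
)

```text
clock: 9.3
position: [0.4618, -0.1364, 0.0494]
ee_rot: [0.0, 0.087, 0.996, -0.0]
contact_force: [-1.3, 0.0, -1.3]
width: 0.0511
```

```bash
python3 -c "
from h import *
s=st();im=manip.get_image('side');cv2.imwrite('pics/s4.png',im[:,:,::-1])"
```

```text
t 9.3 pos [ 0.4618 -0.1364  0.0494] uv [ -61.4 -152.7] jaw 80.0 F [-1.3  0.  -1.3] Fuv -1.3 -0.2 M [ 0.04  0.27 -0.06] w 0.0511
```

Emit:
carry_out(
  moves=[60,0.1,-0.018,0,0,60,0,0,0,0,60,0.1,-0.018,0,0,60,0,0,0,0,60,0.1,-0.018,0,0,60,0,0,0,0,60,0,0,0,0,60,0,0,0,0,60,0,0,0,0,60,0,0,0,0],
)

```text
clock: 10.35
position: [0.4628, -0.1364, 0.0492]
ee_rot: [-0.002, 0.087, 0.996, 0.0]
contact_force: [-6.5, 1.3, 3.4]
width: 0.0512
```

```bash
python3 -c "
from h import *
s=st();im=manip.get_image('side');cv2.imwrite('pics/s5.png',cv2.resize(im[210:340,230:430,::-1],None,fx=4,fy=4,interpolation=cv2.INTER_CUBIC))"
```

```text
t 10.35 pos [ 0.4628 -0.1364  0.0492] uv [ -60.4 -152.5] jaw 80.0 F [-6.5  1.3  3.4] Fuv -6.6 0.1 M [ 0.01  1.07 -0.11] w 0.0512
```

View pics/s5.png

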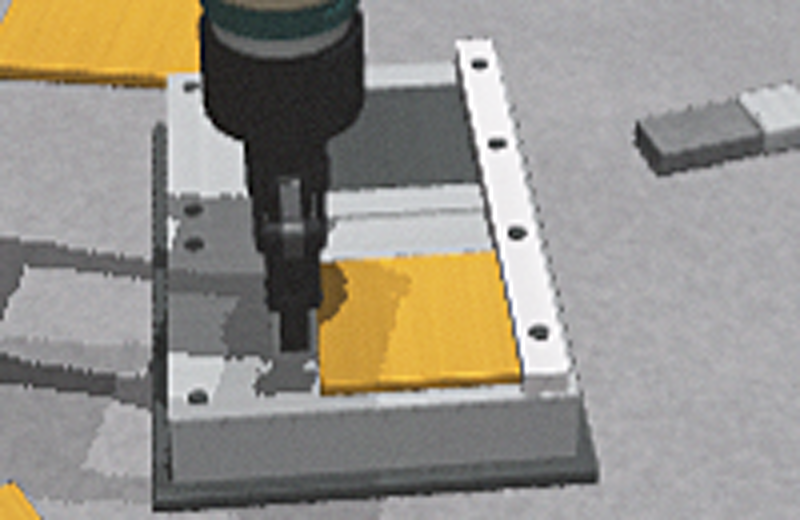

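The blank lies flat against the fence, its face along (497,252)–(523,380). Now I lift, swing round behind its −y edge with the jaws across the fence, and lower.

Emit:
carry_out(
  moves=[60,-0.8,0.14,0,0,60,0,0,2,0,60,0,0,2,0,60,0.45,-0.8,0,-0.15,60,0.45,-0.8,0,-0.15,60,0.45,-0.8,0,-0.15,60,0.45,-0.8,0,-0.15,60,0.45,-0.8,0,-0.15,60,0.45,-0.8,0,-0.15,60,0.45,-0.8,0,-0.15],
)

```text
clock: 11.4
position: [0.4901, -0.1925, 0.0899]
ee_rot: [0.002, 0.577, 0.816, 0.001]
contact_force: [0.5, -0.7, -0.2]
width: 0.0512
```

Emit:
carry_out(
  moves=[60,0.48,-0.74,0,-0.13,60,0.48,-0.74,0,-0.13,60,0.48,-0.74,0,-0.13,60,0.48,-0.74,0,-0.13,60,0,0,0,0,60,0,0,0,0,60,0,0,0,0,60,0,0,0,0,60,0,0,0,0,60,0,0,0,0],
)

```text
clock: 12.4
position: [0.5073, -0.2209, 0.0894]
ee_rot: [0.0, 0.766, 0.643, 0.0]
contact_force: [0.8, -0.3, -0.1]
width: 0.051
```

```bash
python3 -c "
from h import *
s=st();im=manip.get_image('side');cv2.imwrite('pics/s6.png',cv2.resize(im[190:340,230:430,::-1],None,fx=4,fy=4,interpolation=cv2.INTER_CUBIC))
q=topl([(310,305),(360,303),(354.3,273)],.058,cam('side'));print([uv(p) for p in q])
print(xy(-4,-228))"
```

```text
t 12.4 pos [ 0.5073 -0.2209  0.0894] uv [  -1.9 -228. ] jaw -9.9 F [ 0.8 -0.3 -0.1] Fuv 0.8 -0.1 M [ 0.02 -0.02 -0.03] w 0.051
[array([ -49.3, -213.3]), array([  45.7, -216.9]), array([  46.9, -123.5])]
[ 0.50526898 -0.22054157]
```

View pics/s6.png

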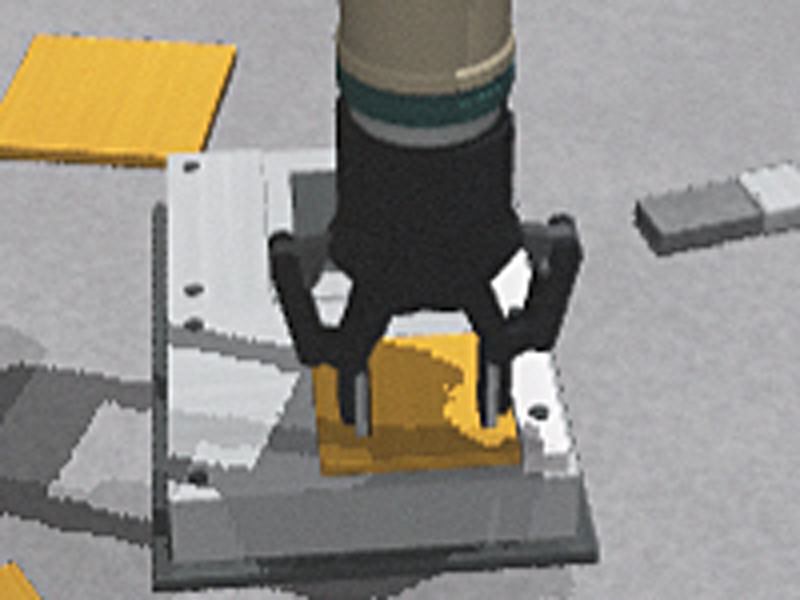

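In the side view the fingers hang at (355,430) and (490,425), above and behind the blank. Its −y edge measures v ≈ −214 mm, so I back off 12 mm before lowering.

Emit:
carry_out(
  moves=[60,-0.2,-0.6,0,0,60,-0.2,-0.6,0,0,60,0,0,0,0,60,0,0,-1,0,60,0,0,-1,0,60,0,0,-1,0,60,0,0,-0.5,0,60,0,0,-0.4,0,60,0,0,0,0,60,0,0,0,0],
)

```text
clock: 13.45
position: [0.5035, -0.2331, 0.0504]
ee_rot: [0.0, 0.766, 0.643, 0.0]
contact_force: [-0.5, -0.1, 0.5]
width: 0.0514
```

```bash
python3 -c "
from h import *
s=st()"
```

```text
t 13.45 pos [ 0.5035 -0.2331  0.0504] uv [  -3.6 -240.6] jaw -10.0 F [-0.5 -0.1  0.5] Fuv -0.4 -0.2 M [-0.03 -0.06  0.01] w 0.0514
```

Emit:
carry_out(
  moves=[60,0.15,0.787,0,0,60,0.15,0.787,0,0,60,0.15,0.787,0,0,60,0.15,0.787,0,0,60,0.15,0.787,0,0,60,0.15,0.787,0,0,60,0.15,0.787,0,0,60,0.15,0.787,0,0,60,0.15,0.787,0,0,60,0.15,0.787,0,0],
)

```text
clock: 14.45
position: [0.518, -0.1543, 0.0506]
ee_rot: [0.0, 0.766, 0.643, -0.001]
contact_force: [-3.7, -5.4, 2.2]
width: 0.0511
```

Emit:
carry_out(
  moves=[60,0.15,0.787,0,0,60,0.15,0.787,0,0,60,0.15,0.787,0,0,60,0.15,0.787,0,0,60,0.15,0.787,0,0,60,0.15,0.787,0,0,60,0.15,0.787,0,0,60,0.15,0.787,0,0,60,0.08,0.4,0,0,60,0,0,0,0],
)

```text
clock: 15.45
position: [0.5304, -0.0865, 0.0505]
ee_rot: [-0.0, 0.766, 0.643, -0.0]
contact_force: [-1.6, -2.9, 1.2]
width: 0.0509
```

```bash
python3 -c "
from h import *
s=st();im=manip.get_image('side');cv2.imwrite('pics/s7.png',cv2.resize(im[170:320,230:430,::-1],None,fx=4,fy=4,interpolation=cv2.INTER_CUBIC))
im=manip.get_image('wrist');cv2.imwrite('pics/w7.png',im[:,:,::-1])"
```

```text
t 15.45 pos [ 0.5304 -0.0865  0.0505] uv [ -2.5 -91.6] jaw -9.9 F [-1.6 -2.9  1.2] Fuv -1.1 -3.1 M [-0.43  0.29 -0.04] w 0.0509
```

View pics/s7.png

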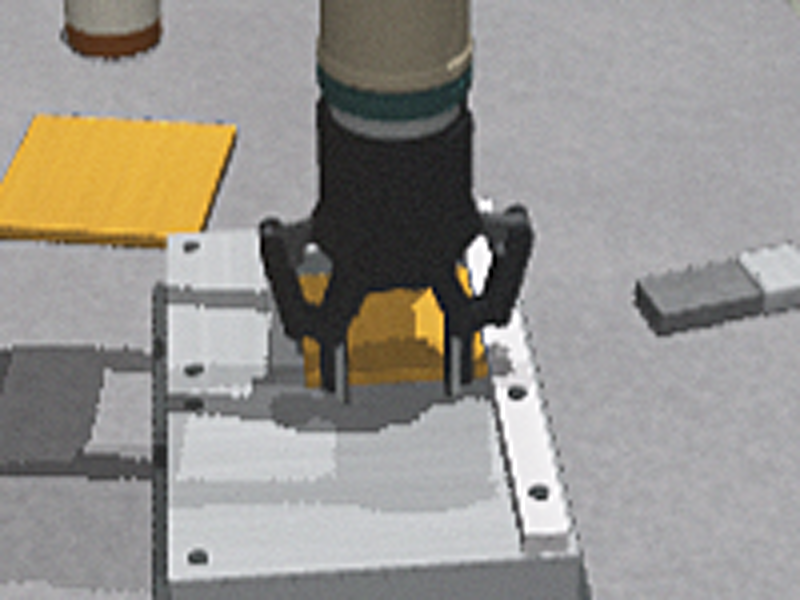

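The blank follows squarely along the fence and is now partly over the pad. I push on 23 mm, to about 9 mm short of the cavity centre.

Emit:
carry_out(
  moves=[60,0.07,0.394,0,0,60,0.07,0.394,0,0,60,0.07,0.394,0,0,60,0.07,0.394,0,0,60,0.07,0.394,0,0,60,0.05,0.3,0,0,60,0,0,0,0,60,0,0,0,0,60,0,0,0,0,60,0,0,0,0],
)

```text
clock: 16.55
position: [0.5349, -0.0645, 0.0501]
ee_rot: [-0.0, 0.766, 0.643, 0.0]
contact_force: [-2.4, -2.0, 0.6]
width: 0.0513
```

```bash
python3 -c "
from h import *
s=st();print(xy(0,28),100*(xy(0,28)-s['position'][:2]))"
```

```text
t 16.55 pos [ 0.5349 -0.0645  0.0501] uv [ -2.  -69.1] jaw -10.0 F [-2.4 -2.   0.6] Fuv -2.0 -2.4 M [-0.27  0.33  0.02] w 0.0513
[0.55366215 0.03087462] [1.87897798 9.53314651]
```

Emit:
carry_out(
  moves=[60,-0.17,-0.98,0,0,60,0,0,2,0,60,0,0,2,0,0,0.41,2.1,0,0,0,0.41,2.1,0,0,0,0.41,2.1,0,0,0,0.41,2.1,0,0,0,0.41,2.11,0,0,0,0,0,-1.2,0,0,0,0,-1.2,0],
)

```text
clock: 17.55
position: [0.5545, 0.0306, 0.0658]
ee_rot: [0.0, 0.766, 0.643, 0.001]
contact_force: [0.1, -0.4, -0.3]
width: 0.0002
```

Emit:
carry_out(
  moves=[0,0,0,-0.2,0,0,0,0,-0.2,0,0,0,0,-0.1,0,0,0,0,-0.1,0,0,0,0,0,0,0,0,0,0,0,0,0,0,0,0,0,0,0,0,0,0,0,0,0,0,0,0,0,0,0],
)

```text
clock: 18.55
position: [0.5539, 0.0306, 0.0604]
ee_rot: [0.0, 0.766, 0.643, 0.0]
contact_force: [-0.2, -0.5, 0.4]
width: -0.0002
```

```bash
python3 -c "
from h import *
s=st();im=manip.get_image('side');cv2.imwrite('pics/s8.png',cv2.resize(im[170:320,230:430,::-1],None,fx=4,fy=4,interpolation=cv2.INTER_CUBIC))"
```

```text
t 18.55 pos [0.5539 0.0306 0.0604] uv [ 0.3 27.8] jaw -10.0 F [-0.2 -0.5  0.4] Fuv -0.1 -0.5 M [ 0.01  0.04 -0.03] w -0.0002
```

View pics/s8.png

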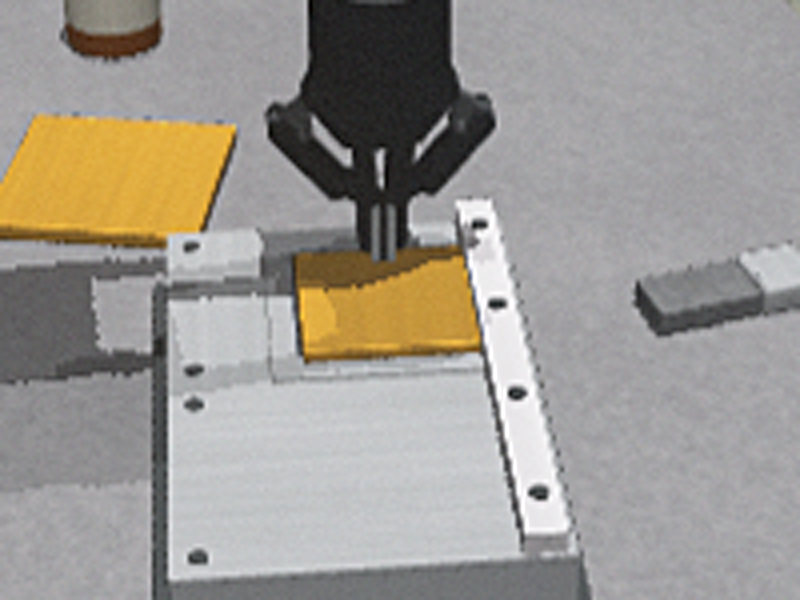

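The blank is flat against the fence and nearly over the cavity, with the shut fingers above its leading half at (382,255). I press that half down gently.

Emit:
carry_out(
  moves=[0,0,0,-0.1,0,0,0,0,-0.1,0,0,0,0,-0.1,0,0,0,0,-0.1,0,0,0,0,0,0,0,0,0,0,0,0,0,0,0,0,0,0,0,0,0,0,0,0,0,0,0,0,0,0,0],
)

```text
clock: 19.6
position: [0.554, 0.0307, 0.0573]
ee_rot: [0.0, 0.766, 0.643, 0.0]
contact_force: [-2.4, 0.4, 7.0]
width: -0.0001
```

Emit:
carry_out(
  moves=[0,0,0,-0.1,0,0,0,0,0,0,0,0,0,-0.1,0,0,0,0,0,0,0,0,0,0,0,0,0,0,0,0,0,0,0,0,0,0,0,0,0,0,0,0,0,0,0,0,0,0,0,0],
)

```text
clock: 20.6
position: [0.554, 0.0308, 0.0557]
ee_rot: [0.0, 0.766, 0.643, 0.0]
contact_force: [-2.7, -0.0, 9.6]
width: -0.0001
```

Emit:
carry_out(
  moves=[0,0,0,-0.1,0,0,0,0,0,0,0,0,0,-0.1,0,0,0,0,0,0,0,0,0,0,0,0,0,0,0,0,0,0,0,0,0,0,0,0,1.5,0,0,0,0,1.5,0,0,0,0,1,0],
)

```text
clock: 21.6
position: [0.5543, 0.0306, 0.0932]
ee_rot: [0.0, 0.766, 0.643, 0.0]
contact_force: [0.4, -0.0, -0.7]
width: 0.0002
```

```bash
python3 -c "
from h import *
s=st();im=manip.get_image('side');cv2.imwrite('pics/s9.png',cv2.resize(im[200:290,270:390,::-1],None,fx=6,fy=6,interpolation=cv2.INTER_CUBIC));print(100*(xy(-2,-82)-s['position'][:2]))"
```

```text
t 21.6 pos [0.5543 0.0306 0.0932] uv [ 0.7 27.8] jaw -10.0 F [ 0.4 -0.  -0.7] Fuv 0.4 0.0 M [0.02 0.03 0.04] w 0.0002
[ -2.17248797 -10.76762518]
```

View pics/s9.png

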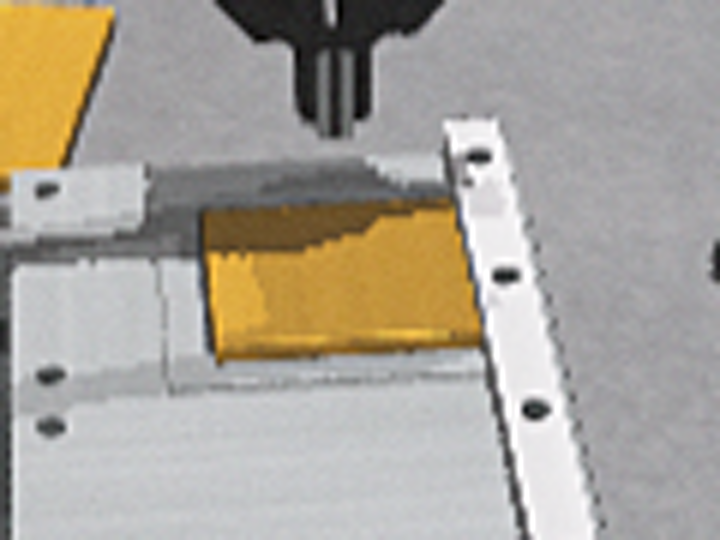

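The leading edge has dipped and the trailing edge still rides on the surface at (345,345). Now I get behind the trailing edge again.

Emit:
carry_out(
  moves=[60,-0.43,-2.15,0,0,60,-0.43,-2.15,0,0,60,-0.43,-2.15,0,0,60,-0.43,-2.15,0,0,60,-0.45,-2.16,0,0,60,0,0,-1,0,60,0,0,-1,0,60,0,0,-1,0,60,0,0,-1,0,60,0,0,-0.2,0],
)

```text
clock: 22.65
position: [0.5311, -0.0759, 0.0485]
ee_rot: [-0.001, 0.766, 0.643, -0.001]
contact_force: [-0.9, 1.4, -0.4]
width: 0.0514
```

Emit:
carry_out(
  moves=[60,0.07,0.394,0,0,60,0.07,0.394,0,0,60,0.07,0.394,0,0,60,0.035,0.197,0,0,60,0.035,0.197,0,0,60,0,0,0,0,60,0,0,0,0,60,0,0,0,0,60,0,0,0,0,60,0,0,0,0],
)

```text
clock: 23.65
position: [0.5353, -0.0613, 0.0505]
ee_rot: [0.0, 0.766, 0.643, 0.0]
contact_force: [-0.0, -0.9, 2.1]
width: 0.0511
```

```bash
python3 -c "
from h import *
s=st()"
```

```text
t 23.65 pos [ 0.5353 -0.0613  0.0505] uv [ -2.1 -66. ] jaw -10.0 F [-0.  -0.9  2.1] Fuv 0.2 -0.9 M [-0.26 -0.01  0.01] w 0.0511
```

Emit:
carry_out(
  moves=[60,0.018,0.098,0,0,60,0.018,0.098,0,0,60,0.018,0.098,0,0,60,0.018,0.098,0,0,60,0,0,0,0,60,0,0,0,0,60,0,0,0,0,60,0,0,0,0,60,0,0,0,0,60,0,0,0,0],
)

```text
clock: 24.65
position: [0.5357, -0.0572, 0.0503]
ee_rot: [-0.0, 0.766, 0.643, 0.0]
contact_force: [-0.0, -1.8, -0.4]
width: 0.0512
```

Emit:
carry_out(
  moves=[60,0.018,0.098,0,0,60,0.018,0.098,0,0,60,0,0,0,0,60,0,0,0,0,60,0,0,0,0,60,0,0,0,0,60,0,0,0,0,60,0,0,0,0,60,0,0,0,0,60,0,0,0,0],
)

```text
clock: 25.65
position: [0.536, -0.0552, 0.0503]
ee_rot: [-0.0, 0.766, 0.643, 0.0]
contact_force: [0.3, -0.3, -0.3]
width: 0.0514
```

```bash
python3 -c "
from h import *
s=st()"
```

```text
t 25.65 pos [ 0.536  -0.0552  0.0503] uv [ -2.4 -59.8] jaw -10.0 F [ 0.3 -0.3 -0.3] Fuv 0.4 -0.2 M [-0.19  0.07 -0.03] w 0.0514
```

Emit:
carry_out(
  moves=[60,0.018,0.098,0,0,60,0,0,0,0,60,0.018,0.098,0,0,60,0,0,0,0,60,0,0,0,0,60,0,0,0,0,60,0,0,0,0,60,0,0,0,0,60,0,0,0,0,60,0,0,0,0],
)

```text
clock: 26.65
position: [0.5365, -0.0534, 0.0503]
ee_rot: [0.0, 0.766, 0.643, 0.0]
contact_force: [-0.5, -0.5, -0.5]
width: 0.0513
```

```bash
python3 -c "
from h import *
s=st();im=manip.get_image('side');cv2.imwrite('pics/s10.png',cv2.resize(im[180:290,270:390,::-1],None,fx=5,fy=5,interpolation=cv2.INTER_CUBIC))"
```

```text
t 26.65 pos [ 0.5365 -0.0534  0.0503] uv [ -2.3 -58. ] jaw -10.0 F [-0.5 -0.5 -0.5] Fuv -0.4 -0.6 M [ 0.03 -0.01 -0.05] w 0.0513
```

View pics/s10.png

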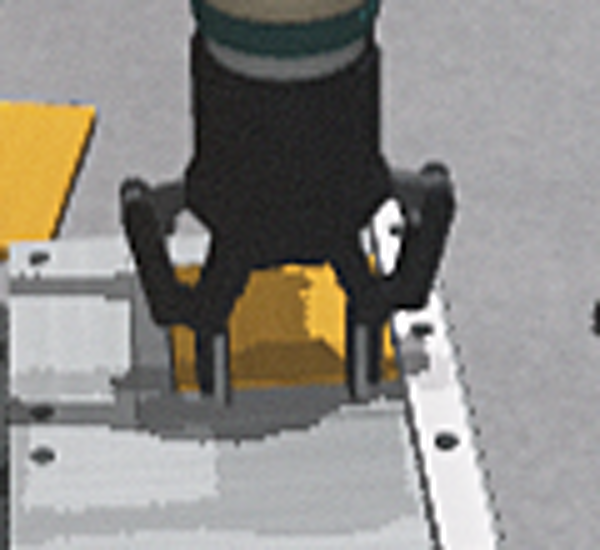

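The blank has moved in and the force on the fingers is gone, which suggests the trailing edge has dropped. I lift clear and look at it unobstructed.

Emit:
carry_out(
  moves=[60,-0.09,-0.49,0,0,60,0,0,2,0,60,0,0,2,0,0,0.26,1.5,0.5,0,0,0.26,1.5,0.5,0,0,0.26,1.5,0.5,0,0,0.26,1.5,0,0,0,0.27,0.13,0,0,0,0,0,0,0,0,0,0,0,0],
)

```text
clock: 27.7
position: [0.5485, 0.003, 0.1048]
ee_rot: [-0.0, 0.766, 0.643, -0.0]
contact_force: [0.1, 0.7, -0.6]
width: -0.0002
```

```bash
python3 -c "
from h import *
s=st();im=manip.get_image('side');C=cam('side');cv2.imwrite('pics/s11.png',cv2.resize(im[200:290,270:390,::-1],None,fx=6,fy=6,interpolation=cv2.INTER_CUBIC))
g=lambda z,h:((proj([[*xy(a*h,b*h),z] for a,b in((-1,-1),(1,-1),(1,1),(-1,1))],C)-[270,200])*6).round().tolist()
print('cav',g(.05,50),'top58',g(.058,48),'top54',g(.054,48));print(100*(xy(0,0)-s['position'][:2]))"
```

```text
t 27.7 pos [0.5485 0.003  0.1048] uv [-0.3 -0.4] jaw -9.9 F [ 0.1  0.7 -0.6] Fuv -0.0 0.7 M [ 0.   -0.02  0.  ] w -0.0002
cav [[210.0, 347.0], [487.0, 331.0], [455.0, 179.0], [195.0, 193.0]] top58 [[214.0, 325.0], [482.0, 310.0], [451.0, 165.0], [200.0, 178.0]] top54 [[215.0, 334.0], [481.0, 319.0], [451.0, 173.0], [201.0, 187.0]]
[0.03268116 0.03190327]
```

View pics/s11.png

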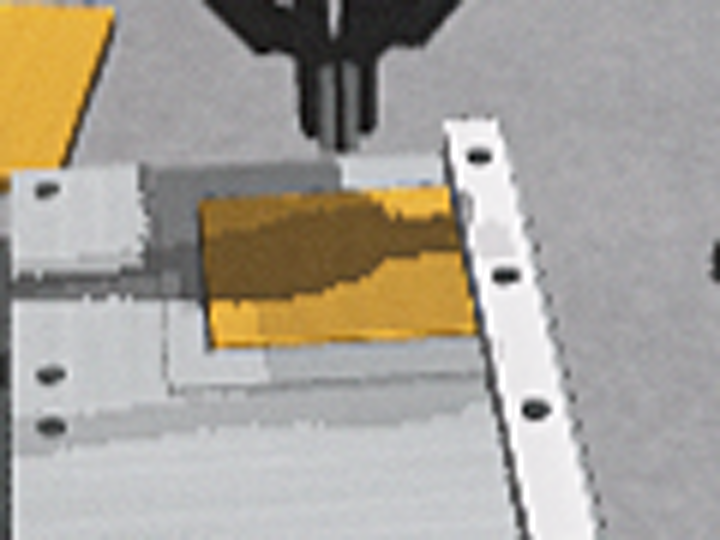

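The trailing edge now shows only a thin side at (212–477, 335–350), so the blank appears to be seated level and part-way down. I press at its centre.

Emit:
carry_out(
  moves=[0,0.03,0.03,-1.5,0,0,0,0,-1.5,0,0,0,0,-1.4,0,0,0,0,-0.2,0,0,0,0,-0.1,0,0,0,0,-0.1,0,0,0,0,-0.1,0,0,0,0,0,0,0,0,0,0,0,0,0,0,0,0],
)

```text
clock: 28.75
position: [0.5491, 0.0033, 0.0566]
ee_rot: [0.0, 0.766, 0.643, 0.0]
contact_force: [0.2, 0.1, 0.4]
width: 0.0001
```

Emit:
carry_out(
  moves=[0,0,0,-0.1,0,0,0,0,0,0,0,0,0,-0.1,0,0,0,0,0,0,0,0,0,0,0,0,0,0,0,0,0,0,0,0,0,0,0,0,0,0,0,0,0,0,0,0,0,0,0,0],
)

```text
clock: 29.75
position: [0.549, 0.0033, 0.0544]
ee_rot: [0.0, 0.766, 0.643, 0.0]
contact_force: [0.0, 0.2, 0.1]
width: 0.0002
```

Free air at 54.4 mm, so the blank is indeed down. I carry on pressing.

Emit:
carry_out(
  moves=[0,0,0,-0.1,0,0,0,0,0,0,0,0,0,-0.1,0,0,0,0,0,0,0,0,0,0,0,0,0,0,0,0,0,0,0,0,0,0,0,0,0,0,0,0,0,0,0,0,0,0,0,0],
)

```text
clock: 30.75
position: [0.549, 0.0033, 0.0523]
ee_rot: [0.0, 0.766, 0.643, 0.0]
contact_force: [-0.2, 0.1, 0.2]
width: 0.0001
```

Emit:
carry_out(
  moves=[0,0,0,-0.1,0,0,0,0,0,0,0,0,0,-0.1,0,0,0,0,0,0,0,0,0,0,0,0,0,0,0,0,0,0,0,0,0,0,0,0,0,0,0,0,0,0,0,0,0,0,0,0],
)

```text
clock: 31.75
position: [0.549, 0.0033, 0.0507]
ee_rot: [0.0, 0.766, 0.643, 0.0]
contact_force: [-0.9, 0.4, 4.6]
width: -0.0
```

Emit:
carry_out(
  moves=[0,0,0,-0.1,0,0,0,0,0,0,0,0,0,0,0,0,0,0,0,0,0,0,0,0,0,0,0,0,0,0,0,0,0,0,0,0,0,0,0,0,0,0,0,0,0,0,0,0,0,0],
)

```text
clock: 32.75
position: [0.5491, 0.0033, 0.05]
ee_rot: [0.0, 0.766, 0.643, 0.0]
contact_force: [-1.6, 0.6, 7.5]
width: -0.0001
```

Emit:
carry_out(
  moves=[0,0,0,-0.1,0,0,0,0,0,0,0,0,0,0,0,0,0,0,0,0,0,0,0,0,0,0,0,0,0,0,0,0,0,0,0,0,0,0,0,0,0,0,0,0,0,0,0,0,0,0],
)

```text
clock: 33.75
position: [0.5491, 0.0033, 0.05]
ee_rot: [0.0, 0.766, 0.643, 0.0]
contact_force: [-2.9, 1.0, 12.7]
width: -0.0005
```

Emit:
carry_out(
  moves=[0,0,0,-0.1,0,0,0,0,0,0,0,0,0,0,0,0,0,0,0,0,0,0,0,0,0,0,0,0,0,0,0,0,0,0,0,0,0,0,0,0,0,0,0,0,0,0,0,0,0,0],
)

```text
clock: 34.75
position: [0.5491, 0.0033, 0.0499]
ee_rot: [0.001, 0.766, 0.643, 0.0]
contact_force: [-4.8, 0.0, 18.6]
width: -0.0003
```

```bash
python3 -c "
from h import *
s=st()
for p in((-30,-35),(-30,35),(25,35),(25,-35),(0,-62)):print(p,xy(*p).round(4))"
```

```text
t 34.75 pos [0.5491 0.0033 0.0499] uv [0.3 0. ] jaw -10.0 F [-4.8  0.  18.6] Fuv -4.8 -0.8 M [ 0.07  0.9  -0.04] w -0.0003
(-30, -35) [ 0.5132 -0.026 ]
(-30, 35) [0.5253 0.043 ]
(25, 35) [0.5795 0.0334]
(25, -35) [ 0.5673 -0.0355]
(0, -62) [ 0.538  -0.0578]
```

Hard stop at 49.9 mm under 18 N. I check the level by touching three corners and the die face lightly.

Emit:
carry_out(
  moves=[0,0,0,1.2,0,0,-1.8,-1.46,0,0,0,-1.79,-1.47,0,0,0,0,0,-0.5,0,0,0,0,-0.3,0,0,0,0,-0.1,0,0,0,0,-0.1,0,0,0,0,0,0,0,0,0,0,0,0,0,0,0,0],
)

```text
clock: 35.75
position: [0.5137, -0.0258, 0.05]
ee_rot: [0.0, 0.766, 0.643, -0.0]
contact_force: [-2.9, -0.7, 5.8]
width: 0.0001
```

Emit:
carry_out(
  moves=[0,0,0,1,0,0,0.6,3.45,0,0,0,0.61,3.45,0,0,0,0,0,-0.5,0,0,0,0,-0.3,0,0,0,0,-0.1,0,0,0,0,-0.1,0,0,0,0,0,0,0,0,0,0,0,0,0,0,0,0],
)

```text
clock: 36.75
position: [0.525, 0.0428, 0.05]
ee_rot: [-0.001, 0.767, 0.642, 0.0]
contact_force: [-1.5, 1.9, 5.5]
width: -0.0001
```

Emit:
carry_out(
  moves=[0,0,0,1,0,0,2.71,-0.48,0,0,0,2.71,-0.48,0,0,0,0,0,-0.5,0,0,0,0,-0.3,0,0,0,0,-0.1,0,0,0,0,-0.1,0,0,0,0,0,0,0,0,0,0,0,0,0,0,0,0],
)

```text
clock: 37.75
position: [0.5781, 0.0329, 0.05]
ee_rot: [0.0, 0.766, 0.643, -0.001]
contact_force: [-2.6, -3.2, 5.6]
width: 0.0001
```

Emit:
carry_out(
  moves=[0,0,0,1,0,0,-0.61,-3.45,0,0,0,-0.61,-3.45,0,0,0,0,0,-0.5,0,0,0,0,-0.3,0,0,0,0,-0.1,0,0,0,0,-0.1,0,0,0,0,0,0,0,0,0,0,0,0,0,0,0,0],
)

```text
clock: 38.75
position: [0.5669, -0.0347, 0.05]
ee_rot: [0.0, 0.765, 0.644, -0.0]
contact_force: [-1.5, -1.7, 4.9]
width: -0.0003
```

Emit:
carry_out(
  moves=[0,0,0,1,0,0,-1.46,-1.11,0,0,0,-1.46,-1.11,0,0,0,0,0,-0.5,0,0,0,0,-0.3,0,0,0,0,-0.1,0,0,0,0,-0.1,0,0,0,0,0,0,0,0,0,0,0,0,0,0,0,0],
)

```text
clock: 39.75
position: [0.5381, -0.0576, 0.05]
ee_rot: [-0.0, 0.766, 0.643, -0.0]
contact_force: [-2.2, -0.0, 8.2]
width: -0.0001
```

All four corners and the die face read 50.0 mm, so the blank is flush. I retreat for one last look.

Emit:
carry_out(
  moves=[0,0,0,1,0,0,0,0,2,0,0,-1,-1,2,0,0,-1,-1,2,0,0,-1,-1,2,0,0,-1,-1,2,0,0,-1,-1,2,0,0,0,0,0,0,0,0,0,0,0,0,0,0,0,0],
)

```text
clock: 40.75
position: [0.4879, -0.1072, 0.1784]
ee_rot: [-0.001, 0.766, 0.643, -0.0]
contact_force: [0.0, 0.5, -0.6]
width: 0.0002
```

```bash
python3 -c "
from h import *
s=st();a=manip.get_image('side')[170:320,230:430];b=manip.get_image('scene')[100:400,60:560]
o=np.vstack([cv2.resize(a,(400,300),interpolation=cv2.INTER_CUBIC),cv2.resize(b,(400,240))]);cv2.imwrite('pics/f.png',o[:,:,::-1])"
```

```text
t 40.75 pos [ 0.4879 -0.1072  0.1784] uv [ -40.8 -119.3] jaw -10.0 F [ 0.   0.5 -0.6] Fuv -0.0 0.5 M [-0.02  0.   -0.04] w 0.0002
```

View pics/f.png

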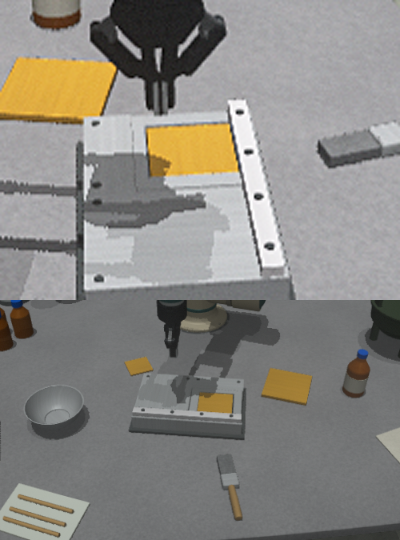

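The blank sits flush in the die at (192,150). The bottle, bowl and brush are where they were.

```bash
python3 -c "
from rig import manip
print(manip.sign_off())"
```

```text
the job is handed in; nothing more can be done
None
```

The bronze blank is fully home in the die cavity, flush with its face all round, and the job is handed in at about 41 s of the 72 s allowed.

- **What I did:** I pushed the blank square against the fence with two fingers and slid it along the fence until it was about 9 mm short of the cavity. I then pressed its leading half so that edge dipped in. I pushed on until the trailing edge dropped, then pressed the centre down to a hard stop. That stop held at 49.9 mm under about 18 N.
- **Level check:** light touches on all four corners of the blank and on the die face all read 50.0 mm.
- **Last pictures:** the blank lies level in the die, the gripper is clear with no contact force beyond sensor noise, and the bottle, bowl, brush and look-alikes appear unmoved.
- **Disagreements:** the blank came to rest about 13 mm further along −y than I first estimated, because it turned during the first push; I re-measured it and allowed for that. A side-camera prediction of the blank's outline was also off by about 2 px in the unmagnified picture, in line with the calibration. Neither affected the result, and no check failed.

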